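# Press the wing seam closed and hold it at the circle

### The job

The two halves of the grey model wing on the tilting jig have just been cemented: take the square-barrelled spring presser out of the tool stand, set its rubber tip on the seam at the short pencil line near the low end, and slide it up along the seam to the pencilled circle in one gentle pass, without lifting off on the way. Finish there, still gripping the presser and holding it still with its tip inside the circle, its barrel square to the sloping wing skin (not plumb) and its spring about half pressed in; never bottom the spring hard, and leave the jig's slope, the stand and everything else on the bench as they are.

Things in the scene. Friction and masses are not known exactly. Their poses are not given: they have to be found in the camera images.
- presser_grip (a point): Centre of the upper barrel of the presser, where to grip it. Three tools hang upright by square collars in the stand's holes; the presser (any hole) alone has a square barrel, plain aluminium, 20 x 20 mm. Its top is 35 mm above this point, its collar (30 x 30 x 6 mm) 39 mm below, then 26 mm more barrel in the hole. z up along the barrel; x, y square to its flats, parallel to the stand's. About 0.1 kg.
- tip (a point): Lowest point of the presser's rounded black rubber foot (ball of 14 mm diameter), on the barrel's axis, 95 mm below presser_grip with the spring at rest. The foot slides straight up into the barrel when pressed: it starts to give at about 1.2 N and needs 0.6 N more per mm; 5 mm in (half way) is about 4 N; it bottoms at 10 mm, about 7 N.
- presser: The whole spring presser; origin on its axis at the underside of the collar, 45 mm below presser_grip, axes as there.
- foot (a joint): How far the presser's sprung foot is pushed in, m: 0 at rest, 0.010 bottomed.
- stand: Wooden tool stand, fixed: a plate 75 x 190 mm, 15 mm thick, its top 70 mm above the bench, on two end legs; three 23 mm square through holes in a row along its own y, 60 mm apart. Origin on the bench under the middle hole; x across the row, y along it, z up. Lift a tool 80 mm to come clear of the hole, 140 mm to pass over its neighbours. There is room for the fingers on the sides facing the stand's +x and -x.
- wing: Flat grey plastic wing, 233 mm along the seam by 85 mm, 8 mm thick, rounded at the high end, on the jig's hinged plywood board (250 x 104 x 8 mm). Clamped at a slope of 0.16 to 0.27 rad; a light push does not move it. x points uphill along the seam, y across, z square to the skin; origin under the board at the hinge, 30 mm before and 16 mm below seam_start. The skin is hard; the seam is a thin dark flush line along its middle, no groove.
- seam_start (a point): Point on the wing's skin where a short (30 mm) pencil line crosses the seam near the low end. x points uphill along the seam towards the circle, y across the seam, z out of the skin, square to it.
- mark (a point): Point on the wing's skin at the centre of the pencilled circle (22 mm diameter) on the seam, 150 mm uphill of seam_start. Axes as seam_start.
- pin_vise: Bystander hanging in the stand: round-handled pin vise, top 62 mm above its collar's underside. Origin there.
- knife: Bystander hanging in the stand: slim round knife handle, 11 to 13 mm thick, top 70 mm above its collar's underside. Origin there.
- cement: Bystander: glass jar with black cap, 52 mm diameter, 60 mm high, origin under its centre.
- paint_a: Bystander: small grey paint pot, 34 mm diameter, 45 mm high, origin under its centre.
- paint_b: Bystander: small green paint pot, 34 mm diameter, 45 mm high, origin under its centre.
- fuselage: Bystander: grey half fuselage about 190 mm long, 40 mm wide, 35 mm high at the fin, origin under its centre.
- cup: Bystander: white cup, 72 mm diameter, 85 mm high, origin under its centre.
- wheel: Bystander: black rubber tyre wheel lying flat, 40 mm diameter, 18 mm high, origin under its centre.
There are look-alikes about, which are no part of the job. Leave any purple look-alike of the stand alone.

How it is judged (in metres and radians):
On the way, in this order (a step that is already met when the one before it is completed fails the run):
1. the presser is lifted out of the stand (height (world z) of tip above 0.075 m and contact force between presser and stand below 0.05 N and contact force between the fingers and presser above 1 N), for 0.1 s.
2. its tip presses on the seam at the pencil line (within 12 mm along, 9 mm across, 1 to 9.5 N) (x of tip in the frame of seam_start between -0.012 and 0.012 m and y of tip in the frame of seam_start between -0.009 and 0.009 m and contact force between presser and wing between 1 and 9.5 N), for 0.1 s.
3. its tip presses on the seam about a third of the way (x of tip in the frame of seam_start between 0.035 and 0.065 m and y of tip in the frame of seam_start between -0.009 and 0.009 m and contact force between presser and wing between 1 and 9.5 N), for 0.05 s.
4. its tip presses on the seam about two thirds of the way (x of tip in the frame of seam_start between 0.085 and 0.115 m and y of tip in the frame of seam_start between -0.009 and 0.009 m and contact force between presser and wing between 1 and 9.5 N), for 0.05 s.
5. its tip presses inside the circle, barrel square to the skin (distance between tip and mark below 0.01 m and angle between the z axis of presser_grip and the z axis of mark, either way round below 0.13 rad and contact force between presser and wing between 1 and 9.5 N), for 0.2 s.
At the end, for the whole second after the job is handed in: The gripper still holds the presser, at rest; the tip is within 10 mm of the circle's centre, the barrel within 0.13 rad of square to the wing skin, the spring 1.5 to 9.2 mm in, pressing the wing with 1.8 to 7 N; the presser does not touch the stand and the jig's board has not moved by 6 mm (distance between tip and mark below 0.01 m and angle between the z axis of presser_grip and the z axis of mark, either way round below 0.13 rad and contact force between presser and wing between 1.8 and 7 N and value of joint foot between 0.0015 and 0.0092 m and contact force between the fingers and presser above 1 N and contact force between presser and stand below 0.05 N and linear speed of presser below 0.02 m/s and distance of mark from where it was at the start of the episode below 0.006 m); the arm keeps its last pose, push and grip.
It fails at once if the presser is pushed on the wing with more than 18 N (contact force between presser and wing above 18 N).
It fails at once if the tip is lifted off the skin between the pencil line and the circle (x of tip in the frame of seam_start between 0.025 and 0.125 m and y of tip in the frame of seam_start between -0.02 and 0.02 m and z of tip in the frame of seam_start between 0.004 and 0.012 m).
It fails at once if the fingers or arm press on the wing (contact force between any of the fingers, the arm and wing above 3 N).
It fails at once if the jig's slope is changed (distance of mark from where it was at the start of the episode above 0.008 m).
It fails at once if a bystander is moved by more than 40 mm (distance of any of pin_vise, knife, cement, paint_a, paint_b, fuselage, cup, wheel from where it was at the start of the episode above 0.04 m).
It also fails if it takes over 46 s, if anything falls off the work surface, if the arm or the gripper's body presses on something with over 40 N, if the wrist force passes 120 N, or if a joint passes its speed limit or range.

### The arm

A 6-joint arm with a two-finger parallel gripper is mounted at the origin on the work surface. World frame = base frame: x ahead of the robot, y to its left, z up, the work surface at z = 0. Lengths are in m, angles in degrees, forces in N, time in s.
With the tool pointing down it reaches from about 0.325 to 0.85 m from the base axis. Payload 15.5 kg.
Tool frame: the origin (TCP) lies midway between the tips of the shut fingers; the grasp point (between the pads) lies 19 mm behind it; y points along the fingers, x is the direction in which the jaws open and shut, and the axes are right-handed (so a half turn about y gives the same grasp; the last joint's range is limited). The gripper opens to 91 mm and grips with 3 to 60 N. Pads are 32 mm wide; open, the fingers measure 118 mm over their backs; the gripper's body (76 mm by 178 mm) begins 60 mm behind the grasp point.
Start: joints at [-70.445, 28.281, 77.091, -0, 74.628, -5.472], TCP at [0.264, -0.566, 0.214] pointing down, gripper open.
Joint ranges: [-166.48, 166.48], [-47.26, 123.95], [12.59, 153.08], [-70.14, 250.14], [6.76, 159.57], [-176.63, 176.63]. Speed limits (degrees/s): [108.29, 108.29, 147.25, 172.46, 172.46, 172.46].

### API

Orientations are given as a 3x3 rotation matrix whose columns are the frame's x, y, z axes.
In Python, from bench import ctrl gives the robot as it stands. The module is installed in compiled form; this text tells all that it offers. Calls block until the motion is done:
- ctrl.goto(position, orientation): joint-space move of the TCP to a pose.
- ctrl.move_l(position, vel=0.15, ori=None, contact_N=None): straight line of the TCP; ori=None keeps the orientation; vel is the mean speed in m/s. With contact_N (N) it stops when the force on the tool has changed by that much, and returns True; else False.
- ctrl.movej(angles): joint-space move.
- ctrl.command_gripper(opening): opening from 0.0 (shut) to 1.0 (fully open); the grip force is fixed at half the most; returns when the fingers have stopped.
- ctrl.sleep(seconds).
- ctrl.ik(position, orientation): joint angles nearest the present ones, or None.
- ctrl.read_camera(name): name is "scene" or "top" or "wrist"; returns the picture (384x512x3 uint8, blue, green, red); there is no depth.
- ctrl.camera_params(name): a dict with "fx", "fy", "cx", "cy" (pixels), "pose" (4x4, takes a point from camera to world coordinates); the wrist camera has in their place "T_tool_cam" (4x4, takes a point from camera to tool coordinates, whose origin is the TCP and whose axes are the tool frame's). Camera axes: x right, y up, looking along -z (the intrinsics and any distortion apply to the point x, -y, -z); pixel columns grow to the right and rows downward; lengths in m; the calibration is good to about 2 mm. A picture is of the moment at which its call begins: read the wrist's pose just before it. camera_params takes no time and is no camera call.
A pose or a line that the arm cannot do raises ctrl.MotionError and nothing moves.
- ctrl.sign_off(): hands the job in, once; it reports no verdict.
Readings, each from a call of its own:
- ctrl.current_t(): time.
- ctrl.current_q(): joint angles.
- ctrl.current_dq(): joint speeds.
- ctrl.current_effort(): joint torques, N m.
- ctrl.current_tool_pos(): TCP position.
- ctrl.current_eef_rot(): TCP orientation.
- ctrl.current_contact_force(): force on the tool from outside, world axes, zero at the start.
- ctrl.current_wrist_torque(): the same for the moment, N m.
- ctrl.current_grip_width(): opening from 0.0 (shut) to 1.0 (fully open).
Only numpy, scipy, OpenCV 4.12 (cv2) and the standard library are available. Lean on these libraries where they do the work, as an engineer would, in place of code of your own. Each camera call takes 0.05 s, during which the arm holds its last target. There are 200 camera calls.

## Working session

There is one attempt and no reset: what is moved stays moved. The work goes in short steps, each a Python script; the robot and the scene stay as the last script left them, time stands still between calls to the robot, and variables do not carry over. Pictures are saved under pics/ and viewed, about 8 in all and at most 12, crops included, and the job is handed in when it is done.

```bash
mkdir -p pics; python3 - <<'E'
from bench import ctrl
import cv2,numpy as np
for n in ("scene","top"):
    im=ctrl.read_camera(n); cv2.imwrite(f"pics/{n}0.png",im)
    p=ctrl.camera_params(n); print(n,{k:(np.round(v,4).tolist()) for k,v in p.items()})
    cv2.imwrite(f"pics/{n}0b.png",cv2.resize(im,(800,600),interpolation=cv2.INTER_CUBIC))
p=ctrl.camera_params("wrist");print({k:(np.round(v,4).tolist()) for k,v in p.items()})
print(ctrl.current_t(),ctrl.current_eef_rot())
E
```

```text
scene {'fx': 357.6993, 'fy': 357.6993, 'cx': 255.2091, 'cy': 188.6975, 'pose': [[-0.8181, -0.442, 0.368, 0.8563], [0.5749, -0.6437, 0.505, 0.4192], [0.0137, 0.6247, 0.7807, 0.8431], [0.0, 0.0, 0.0, 1.0]]}
top {'fx': 392.6421, 'fy': 392.6421, 'cx': 258.1874, 'cy': 194.4766, 'pose': [[-0.0796, 0.974, -0.212, 0.2181], [-0.9968, -0.0781, 0.0153, -0.056], [-0.0017, 0.2125, 0.9772, 1.3541], [0.0, 0.0, 0.0, 1.0]]}
{'fx': 305.3531, 'fy': 305.3531, 'cx': 257.1235, 'cy': 187.655, 'T_tool_cam': [[1.0, -0.0001, 0.0005, -0.0002], [0.0005, 0.2651, -0.9642, -0.1711], [-0.0001, 0.9642, 0.2651, 0.0756], [0.0, 0.0, 0.0, 1.0]]}
0.1 [[ 4.23056668e-01 -3.77284096e-04  9.06103147e-01]
 [-9.06102600e-01  9.99023948e-04  4.23056829e-01]
 [-1.06483136e-03 -9.99999430e-01  8.07856421e-05]]
```

View pics/scene0b.png

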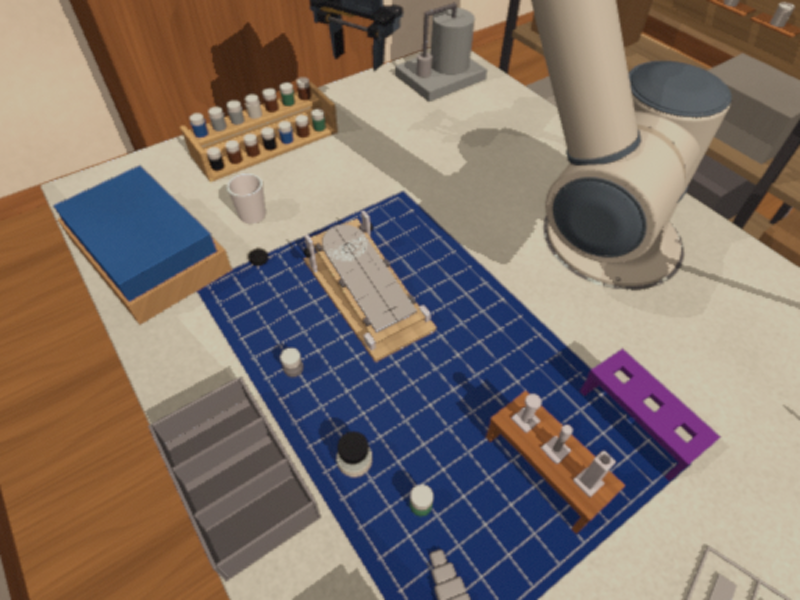

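View pics/top0b.png

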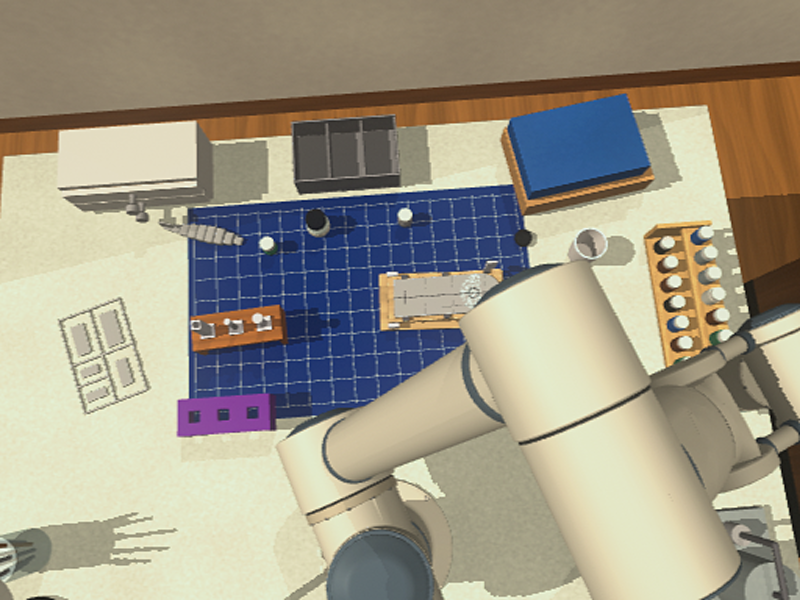

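Scene view: the stand is at (555,455) and the presser is the square barrel at its +y end, (597,470). The wing's low end is toward (400,335) and its high end toward (345,235). In the top view the presser is at (203,325), and the wing runs from (390,297) to (480,290). I'll get rough positions next, then take close wrist views.

```bash
cat > h.py <<'E'
import numpy as np,cv2
def ray(uv,p,T=None):
    T=np.array(p["pose"]) if T is None else T
    d=np.array([(uv[0]-p["cx"])/p["fx"],-(uv[1]-p["cy"])/p["fy"],-1.])
    return T[:3,3],T[:3,:3]@(d/np.linalg.norm(d))
def onz(uv,p,z,T=None):
    o,d=ray(uv,p,T); return o+d*(z-o[2])/d[2]
def proj(X,p,T=None):
    T=np.array(p["pose"]) if T is None else T
    c=T[:3,:3].T@(np.asarray(X)-T[:3,3]); return np.array([p["cx"]+p["fx"]*c[0]/-c[2],p["cy"]+p["fy"]*c[1]/c[2]])
def tri(rays):
    A=sum(np.eye(3)-np.outer(d,d) for o,d in rays);b=sum((np.eye(3)-np.outer(d,d))@o for o,d in rays)
    X=np.linalg.solve(A,b); return X,[np.linalg.norm(np.cross(X-o,d)) for o,d in rays]
def toolT(ctrl):
    T=np.eye(4);T[:3,:3]=ctrl.current_eef_rot();T[:3,3]=ctrl.current_tool_pos();return T
E
python3 - <<'E'
from bench import ctrl
from h import *
im=cv2.imread("pics/top0.png");p=ctrl.camera_params("top");q=ctrl.camera_params("scene")
hsv=cv2.cvtColor(im,cv2.COLOR_BGR2HSV)
m=((hsv[...,0]>3)&(hsv[...,0]<16)&(hsv[...,1]>130)).astype(np.uint8); m[:, 200:]=0;m[:190]=0
r=cv2.minAreaRect(cv2.findNonZero(m));print("stand px",r)
for c in cv2.boxPoints(r): print(onz(c,p,0.07).round(3))
k=512/800
print("presser top", onz((203*k,323*k),p,.15), tri([ray((203*k,323*k),p),ray((603*k,459*k),q)]))
print("board low corners",[onz((a*k,b*k),p,.02).round(3) for a,b in((380,274),(383,331))])
print("circle",tri([ray((473*k,291*k),p),ray((347*k,246*k),q)]))
E
python3 - <<'E'
import cv2,numpy as np
a=cv2.imread("pics/scene0.png")[130:235,190:290];b=cv2.imread("pics/top0.png")[165:215,235:345]
a=cv2.resize(a,(400,420),interpolation=cv2.INTER_CUBIC);b=cv2.resize(b,(400,182),interpolation=cv2.INTER_CUBIC)
o=np.zeros((420,800,3),np.uint8);o[:,:400]=a;o[:182,400:]=b;cv2.imwrite("pics/c1.png",o)
E
```

```text
stand px ((81.81438446044922, 262.05072021484375), (48.685791015625, 234.4664764404297), 54.1623420715332)
[0.195 0.85  0.07 ]
[0.594 0.241 0.07 ]
[0.451 0.151 0.07 ]
[0.069 0.754 0.07 ]
presser top [0.47232893 0.32703635 0.15      ] (array([0.46992472, 0.33567039, 0.1451696 ]), [np.float64(0.007748592851800972), np.float64(0.007748592851800835)])
board low corners [array([ 0.58, -0.03,  0.02]), array([ 0.45 , -0.027,  0.02 ])]
circle (array([ 0.50992564, -0.22561659,  0.08060183]), [np.float64(0.0007741430589390879), np.float64(0.0007741430589391403)])
```

View pics/c1.png

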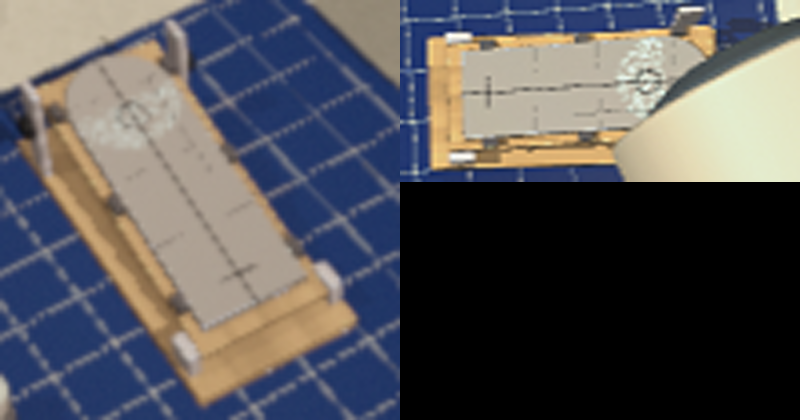

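Crop: the pencil line crosses the seam at scene px (250,197.5) and top px (259.2,190.0). The circle is at scene px (223.5,158.3) and top px (302.4,187.5).

```bash
python3 - <<'E'
from bench import ctrl
from h import *
p=ctrl.camera_params("top");q=ctrl.camera_params("scene")
S,e=tri([ray((259.2,190),p),ray((250,197.5),q)]);M,f=tri([ray((302.4,187.5),p),ray((223.5,158.3),q)])
print(S,e,M,f,np.linalg.norm(M-S),np.arcsin((M-S)[2]/np.linalg.norm(M-S)))
R=np.array([[1,0,0],[0,0,1],[0,-1,0]]).T.astype(float); R=np.column_stack([[1,0,0],[0,0,-1],[0,1,0]]).astype(float)
ctrl.goto([.47,.27,.26],R)
T=toolT(ctrl); im=ctrl.read_camera("wrist");w=ctrl.camera_params("wrist");np.save("T1.npy",T@np.array(w["T_tool_cam"]))
cv2.imwrite("pics/w1.png",im);print(ctrl.current_t(),ctrl.current_q())
E
```

```text
[ 0.51419818 -0.07890051  0.04988081] [np.float64(0.0030101492417035276), np.float64(0.003010149241703401)] [ 0.50647074 -0.22444742  0.07607075] [np.float64(0.0011392184141272679), np.float64(0.0011392184141272206)] 0.1480862242611362 0.1777912128659096
3.175 [ 2.35083775e+01  1.90502638e+01  8.50680284e+01 -4.73271103e-03
  7.58848921e+01  2.35595387e+01]
```

View pics/w1.png

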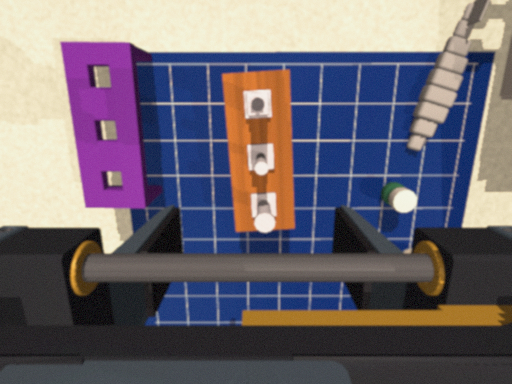

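The wrist view shows the stand with the presser (square) furthest out: top at (257,103), white collar around it, pin vise and knife nearer. Next I'll measure the stand outline and the collar.

```bash
python3 - <<'E'
from bench import ctrl
from h import *
im=cv2.imread("pics/w1.png");w=ctrl.camera_params("wrist");T=np.load("T1.npy")
hsv=cv2.cvtColor(im,cv2.COLOR_BGR2HSV)
m=((hsv[...,0]>3)&(hsv[...,0]<16)&(hsv[...,1]>130)).astype(np.uint8);m[:60]=0;m[240:]=0;m[:,:200]=0;m[:,320:]=0
m=cv2.morphologyEx(m,cv2.MORPH_OPEN,np.ones((3,3)))
pts=cv2.findNonZero(m)[:,0,:].astype(float)
P=np.array([onz(u,w,.07,T)[:2] for u in pts])
r=cv2.minAreaRect((P*1000).astype(np.float32));print("stand mm",r, cv2.boxPoints(r))
# collar: bright low-sat blob near presser; barrel top
roi=hsv[80:130,235:285]; mm=(roi[...,1]<60).astype(np.uint8)
Q=cv2.findNonZero(mm)[:,0,:]+[235,80]
C=np.array([onz(u,w,.076,T)[:2] for u in Q]);rc=cv2.minAreaRect((C*1000).astype(np.float32));print("collar mm",rc)
print("top centre @.15",onz((257.5,103),w,.15,T))
cv2.imwrite("pics/w1c.png",cv2.resize(im[70:240,210:310],(470,800)[0:2] if 0 else (353,600),interpolation=cv2.INTER_CUBIC))
E
```

```text
stand mm ((474.68218994140625, 284.78204345703125), (74.202392578125, 189.9107208251953), 3.4193320274353027) [[431.98358 377.35553]
 [443.3105  187.7829 ]
 [517.3808  192.20856]
 [506.0539  381.7812 ]]
collar mm ((471.4278564453125, 344.74957275390625), (29.580841064453125, 29.810287475585938), 2.7367730140686035)
top centre @.15 [0.47136109 0.34551656 0.15      ]
```

View pics/w1c.png

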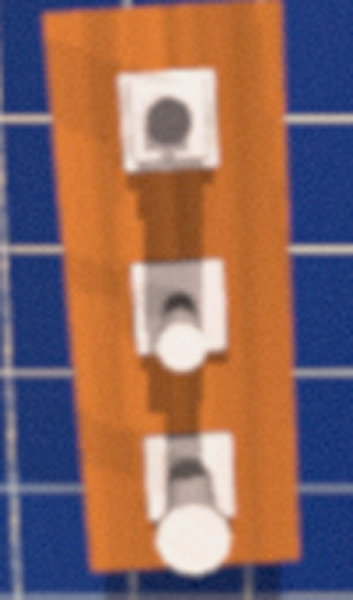

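The stand measures 74.2 x 189.9 mm, matching the given size, and stand centre + 60 mm along the row agrees with the collar to 1 mm. Grasping now, then lifting and taking a close view of the wing.

```bash
python3 - <<'E'
from bench import ctrl
from h import *
a=np.deg2rad(3.3);c,s=np.cos(a),np.sin(a)
R=np.column_stack([[c,s,0],[0,0,-1],[-s,c,0]])
x,y=.4712,.3447
ctrl.goto([x,y,.20],R);ctrl.move_l([x,y,.096],vel=.12)
ctrl.command_gripper(0.0);print("w",ctrl.current_grip_width()*91,ctrl.current_tool_pos())
print(ctrl.current_contact_force())
ctrl.move_l([x,y,.25],vel=.12);print("w",ctrl.current_grip_width()*91,ctrl.current_contact_force(),ctrl.current_wrist_torque(),ctrl.current_t())
# over wing
ctrl.goto([.52,-.08,.27],np.column_stack([[1,0,0],[0,0,-1],[0,1,0]]).astype(float))
T=toolT(ctrl);im=ctrl.read_camera("wrist");w=ctrl.camera_params("wrist");np.save("T2.npy",T@np.array(w["T_tool_cam"]))
cv2.imwrite("pics/w2.png",im)
t=ctrl.read_camera("top");cv2.imwrite("pics/top2.png",t);sc=ctrl.read_camera("scene");cv2.imwrite("pics/scene2.png",sc)
o=np.zeros((600,800,3),np.uint8);o[:384,:512]=im
o[384:584,:440]=cv2.resize(t[165:215,235:345],(440,200),interpolation=cv2.INTER_CUBIC)
o[384:594,450:650]=cv2.resize(sc[130:235,190:290],(200,210));cv2.imwrite("pics/v2.png",o)
print(ctrl.current_contact_force(),ctrl.current_wrist_torque(),ctrl.current_t(),ctrl.current_q())
E
```

```text
w 19.492488295130745 [0.47116766 0.34465843 0.0959429 ]
[ 0.82827283 -0.15106132 -1.91788397]
w 19.87651295594261 [ 0.98841273  0.08295303 -0.8074676 ] [ 0.01186747 -0.11781589 -0.03359547] 7.175
[ 0.0166025   0.09738231 -1.22573457] [ 0.00757925 -0.05686788  0.02091107] 8.9 [-1.51619494e+01  1.71926145e+01  8.62662122e+01  5.74031182e-03
  7.65464384e+01 -1.52341835e+01]
```

View pics/v2.png

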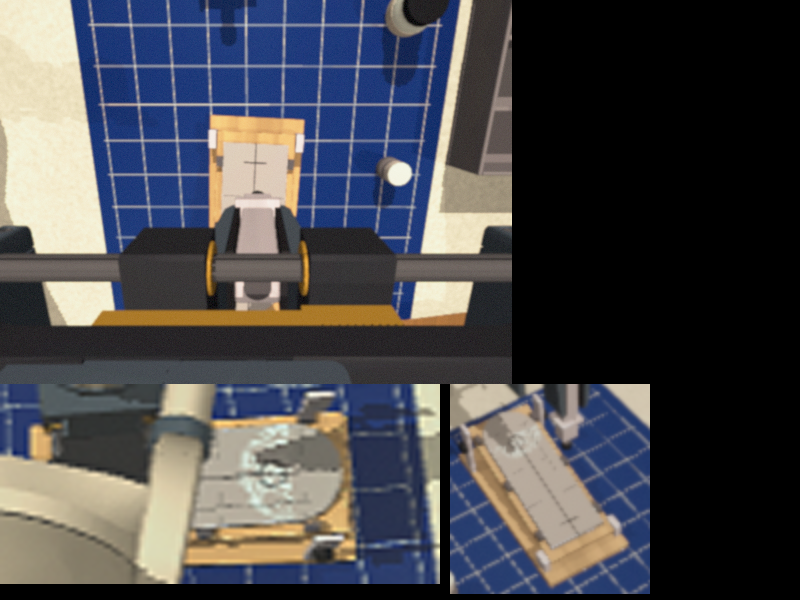

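The presser is held, jaw width 19.9 mm. The wrist picture shows the pencil cross at (255,162), and the top and scene pixels agree with before. One more wrist view from beyond the circle will give both marks in the same picture.

```bash
python3 - <<'E'
from bench import ctrl
from h import *
ctrl.move_l([.52,-.28,.29],vel=.15)
T=toolT(ctrl);im=ctrl.read_camera("wrist");w=ctrl.camera_params("wrist");np.save("T3.npy",T@np.array(w["T_tool_cam"]))
cv2.imwrite("pics/w3.png",im);print(ctrl.current_t())
cv2.imwrite("pics/v3.png",cv2.resize(im[40:240,190:330],(420,600),interpolation=cv2.INTER_CUBIC))
E
```

```text
10.4417
```

View pics/v3.png

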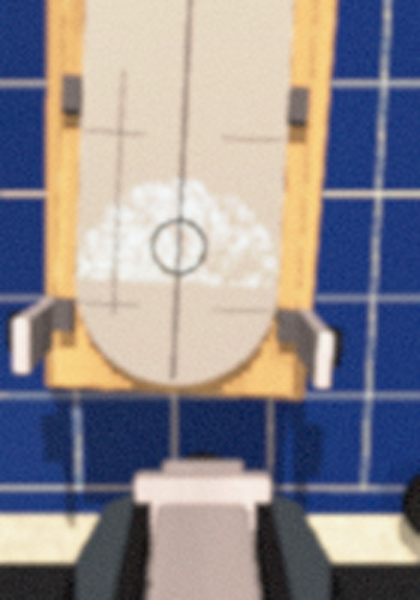

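The circle is at wrist px (249.7,122), with the seam running straight up from it. I'll find the cross in that same picture by dark-pixel search and triangulate everything.

```bash
python3 - <<'E'
from bench import ctrl
from h import *
w=ctrl.camera_params("wrist");p=ctrl.camera_params("top");q=ctrl.camera_params("scene");T2,T3=np.load("T2.npy"),np.load("T3.npy")
g=cv2.cvtColor(cv2.imread("pics/w3.png"),cv2.COLOR_BGR2GRAY).astype(float)
S0=np.array([.514,-.079,.05]);print("pred cross w3",proj(S0,w,T3),"w2",proj(S0,w,T2),"pred circle w3",proj([.5065,-.2244,.076],w,T3))
print("row means w3", [(r,int(np.r_[g[r,243:251],g[r,257:264]].mean())) for r in range(0,45)])
g2=cv2.cvtColor(cv2.imread("pics/w2.png"),cv2.COLOR_BGR2GRAY).astype(float)
print("w2 rows",[(r,int(np.r_[g2[r,246:252],g2[r,259:265]].mean())) for r in range(156,170)])
for r in (8,40,60): print(r, 240+g[r,240:270].argmin())
for r in (148,152,156,170): print("w2",r, 240+g2[r,240:270].argmin())
M,f=tri([ray((303,187.5),p),ray((223.7,158.2),q),ray((249.7,122),w,T3)]);print(M,f)
S,e=tri([ray((259.2,190),p),ray((250,197.7),q),ray((255,162),w,T2)]);print(S,e)
d=M-S;print(np.linalg.norm(d),np.arcsin(d[2]/np.linalg.norm(d)))
E
```

```text
pred cross w3 [251.71669838  -4.92666517] w2 [251.95772213 163.8280802 ] pred circle w3 [245.74454899 121.09411524]
row means w3 [(0, 221), (1, 221), (2, 221), (3, 220), (4, 220), (5, 220), (6, 221), (7, 221), (8, 221), (9, 221), (10, 220), (11, 221), (12, 220), (13, 220), (14, 220), (15, 220), (16, 220), (17, 220), (18, 220), (19, 220), (20, 220), (21, 220), (22, 220), (23, 220), (24, 219), (25, 219), (26, 219), (27, 219), (28, 219), (29, 220), (30, 218), (31, 218), (32, 219), (33, 218), (34, 219), (35, 218), (36, 219), (37, 219), (38, 219), (39, 218), (40, 218), (41, 218), (42, 219), (43, 218), (44, 218)]
w2 rows [(156, 208), (157, 209), (158, 208), (159, 209), (160, 206), (161, 187), (162, 156), (163, 159), (164, 190), (165, 205), (166, 208), (167, 207), (168, 207), (169, 207)]
8 254
40 253
60 252
w2 148 256
w2 152 255
w2 156 255
w2 170 254
[ 0.50782409 -0.22559424  0.07550274] [np.float64(0.001809215575772327), np.float64(0.0034099029471842267), np.float64(0.0035386199335532133)]
[ 0.51566811 -0.07790578  0.04968182] [np.float64(0.003265761568857214), np.float64(0.0035377735827654406), np.float64(0.0025996248808775593)]
0.1501337081341685 0.17284547370687764
```

The cross-to-circle distance comes out at 150.1 mm (must be 150) and the slope at 0.173 rad, which is in range. The presser shows centred in the wrist view, so I trust the wrist rays sideways. Next I hover square above the pencil line and check from near.

```bash
cat >> h.py <<'E'
def frame(S,M):
    u=(M-S)/np.linalg.norm(M-S);y=np.cross([0,0,1],u);y/=np.linalg.norm(y);n=np.cross(u,y)
    return u,y,n,np.column_stack([y,-n,-u])   # tool: x across, y into skin, z downhill
E
python3 - <<'E'
from bench import ctrl
from h import *
w=ctrl.camera_params("wrist");T2,T3=np.load("T2.npy"),np.load("T3.npy")
Sw=onz((255,162.4),w,.0497,T2);Mw=onz((249.7,122),w,.0755,T3);print(Sw,Mw,np.linalg.norm(Mw-Sw))
# sideways from the wrist, along/height from all views
S=np.array([Sw[0],-.0775,.0497]);M=np.array([Mw[0],-.2255,.0755])
u,y,n,R=frame(S,M);print(u,y,n)
np.savez("wing.npz",S=S,M=M)
ctrl.goto(S+n*(.076+.020),R);ctrl.sleep(.3)
print(ctrl.current_contact_force(),ctrl.current_t(),ctrl.current_q(),ctrl.current_grip_width()*91)
T=toolT(ctrl);im=ctrl.read_camera("wrist");T4=T@np.array(w["T_tool_cam"]);np.save("T4.npy",T4)
sc=ctrl.read_camera("scene");cv2.imwrite("pics/w4.png",im);cv2.imwrite("pics/scene4.png",sc);t=ctrl.read_camera("top");cv2.imwrite("pics/top4.png",t)
tip=T[:3,3]+.076*T[:3,1]
print("pred px: wrist S",proj(S,w,T4),"tip",proj(tip,w,T4),"scene S",proj(S,ctrl.camera_params("scene")),"tip",proj(tip,ctrl.camera_params("scene")))
o=np.zeros((600,800,3),np.uint8);o[:600,:400]=cv2.resize(im[60:240,197:317],(400,600),interpolation=cv2.INTER_CUBIC)
o[:600,400:]=cv2.resize(sc[130:250,200:280],(400,600),interpolation=cv2.INTER_CUBIC);cv2.imwrite("pics/v4.png",o)
E
```

```text
[ 0.51795536 -0.07717015  0.0497    ] [ 0.51136299 -0.22551926  0.0755    ] 0.1507201290763586
[-0.04383908 -0.98419617  0.17156933] [ 0.99900943 -0.04449891  0.        ] [0.00763465 0.17139938 0.98517205]
[-0.92899464 -0.00380131 -1.51478802] 11.775 [ -6.70722399  25.30364072  96.7900393  -11.67781784  57.7004839
   2.14989183] 19.79827197083379
pred px: wrist S [256.04114585 188.90740894] tip [256.38613897 196.18136123] scene S [248.13337978 198.17832772] tip [248.53393271 194.48155211]
```

View pics/v4.png

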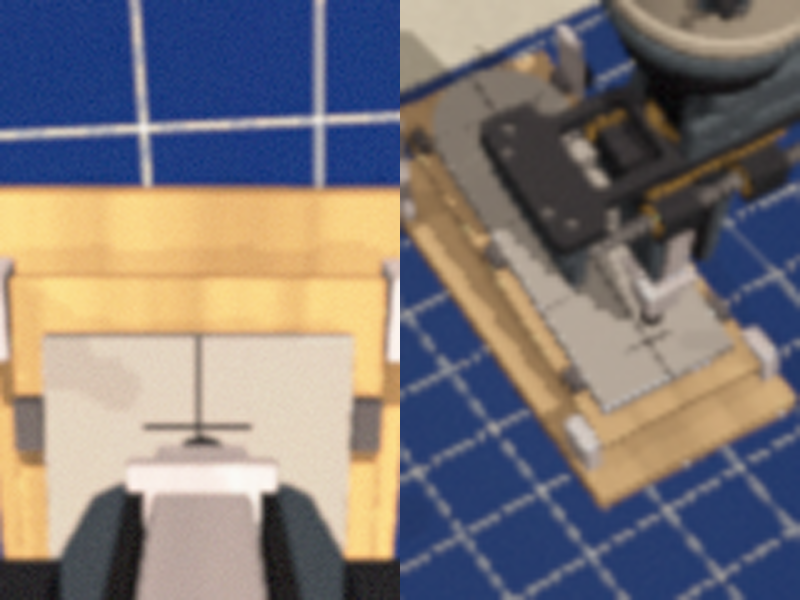

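The near check agrees: the cross is at wrist px (256.4,188.1) against a prediction of (256.0,188.9), and the foot is centred on the seam. Touching down.

```bash
python3 - <<'E'
from bench import ctrl
from h import *
d=np.load("wing.npz");S,M=d["S"],d["M"];u,y,n,R=frame(S,M)
f0=np.mean([ctrl.current_contact_force() for _ in range(5)],0)
hit=ctrl.move_l(S+n*(.076-.010),vel=.02,contact_N=1.5);ctrl.sleep(.2)
tip=ctrl.current_tool_pos()-n*.076
F=np.mean([ctrl.current_contact_force() for _ in range(5)],0)-f0
print(hit,ctrl.current_t(),"tip rest pos in wing frame mm",[(tip-S)@a*1000 for a in(u,y,n)],"F along n,u,y",F@n,F@u,F@y)
np.savez("touch.npz",f0=f0)
E
```

```text
True 13.3167 tip rest pos in wing frame mm [np.float64(-0.0857976319541311), np.float64(-0.2235886202034488), np.float64(-6.742031632284008)] F along n,u,y 2.9773488657857716 0.4335105638593883 0.8850114503273826
```

Contact made: 3.0 N, about 3 mm in by the spring rate, so the skin is about 4 mm lower than estimated. I'll slide in short, force-corrected steps to follow the true skin height.

```bash
python3 - <<'E'
from bench import ctrl
from h import *
d=np.load("wing.npz");S,M=d["S"],d["M"];u,y,n,R=frame(S,M);f0=np.load("touch.npz")["f0"]
def F():
    a=[]
    for _ in range(5): a.append(ctrl.current_contact_force());ctrl.sleep(.02)
    return np.mean(a,0)-f0
h=(ctrl.current_tool_pos()-S)@n-.076; L=[];xs=np.r_[0,np.arange(12,151,12),150];
h-=.0016; ctrl.move_l(S+n*(.076+h),vel=.01); ctrl.sleep(.1)
f=F();print(0,h*1000,f@n)
L=[(0,h+(f@n-1.2)/600)]   # skin height estimate = tip-rest height + compression
for x in xs[1:]/1000:
    X=np.array(L); sl=np.clip(np.polyfit(X[:,0],X[:,1],1)[0],-.1,.1) if len(L)>3 else 0
    skin=L[-1][1]+sl*(x-L[-1][0]); hn=np.clip(skin-.005,h-.002,h+.002); h=hn
    ctrl.move_l(S+u*x+n*(.076+h),vel=.03); f=F()
    L.append((x,h+(f@n-1.2)/600)); print(round(x*1e3),"h %.2f Fn %.2f Fu %.2f Fy %.2f skin %.2f"%(h*1e3,f@n,f@u,f@y,L[-1][1]*1e3))
    if not 1.3<f@n<8: print("STOP");break
print(ctrl.current_t(),ctrl.current_grip_width()*91)
X=np.array(L);print(np.polyfit(X[:,0],X[:,1],1)); np.savez("slide.npz",L=X,h=h)
E
```

```text
0 -8.342031632284026 3.220386512303157
12 h -9.97 Fn 4.53 Fu 1.33 Fy -0.45 skin -4.43
24 h -9.43 Fn 3.93 Fu 1.67 Fy -0.07 skin -4.89
36 h -9.89 Fn 4.33 Fu 1.49 Fy -0.49 skin -4.66
48 h -9.61 Fn 4.04 Fu 1.00 Fy -0.85 skin -4.89
60 h -9.89 Fn 4.55 Fu 1.55 Fy -0.63 skin -4.31
72 h -9.25 Fn 3.91 Fu 1.04 Fy -0.07 skin -4.74
84 h -9.71 Fn 4.15 Fu 0.67 Fy -0.29 skin -4.79
96 h -9.77 Fn 3.99 Fu 1.80 Fy -1.04 skin -5.12
108 h -10.14 Fn 4.86 Fu 1.03 Fy -0.94 skin -4.04
120 h -9.02 Fn 4.37 Fu 2.31 Fy -0.67 skin -3.73
132 h -8.67 Fn 4.08 Fu 1.81 Fy -0.86 skin -3.86
144 h -8.79 Fn 4.07 Fu 1.50 Fy -0.95 skin -4.00
150 h -8.97 Fn 4.47 Fu 1.07 Fy -0.58 skin -3.52
21.8417 20.0421628827093
[ 0.00756666 -0.00501263]
```

The slide finished with 3.2–4.9 N throughout, and the skin height trend is flat (slope error 0.008 rad). Final visual check next.

```bash
python3 - <<'E'
from bench import ctrl
from h import *
d=np.load("wing.npz");S,M=d["S"],d["M"];u,y,n,R=frame(S,M)
w=ctrl.camera_params("wrist");q=ctrl.camera_params("scene");T3,T4=np.load("T3.npy"),np.load("T4.npy")
T=toolT(ctrl);im=ctrl.read_camera("wrist");sc=ctrl.read_camera("scene");T5=T@np.array(w["T_tool_cam"])
def onp(uv,Tc,off=-.0042):
    o,dd=ray(uv,w,Tc);return o+dd*(((S+n*off-o)@n)/(dd@n))
a=onp((256.4,188.1),T4);b=onp((249.7,122),T3)
print("S,M on true skin, wing frame mm",[[(v-S)@k*1000 for k in(u,y,n)] for v in(a,b)])
tip=T[:3,3]+T[:3,1]*.071;print("tip",[(tip-S)@k*1000 for k in(u,y,n)],"circle px",proj(b,w,T5),"tip px",proj(tip,w,T5))
o=np.zeros((600,800,3),np.uint8);o[:,:400]=cv2.resize(im[100:250,207:307],(400,600),interpolation=cv2.INTER_CUBIC)
o[:,400:]=cv2.resize(sc[110:230,190:270],(400,600),interpolation=cv2.INTER_CUBIC);cv2.imwrite("pics/v5.png",o)
E
```

```text
S,M on true skin, wing frame mm [[np.float64(0.3981985311776175), np.float64(0.3161487680366681), np.float64(-4.200000000000032)], [np.float64(149.90785328082984), np.float64(-0.09084098536534883), np.float64(-4.200000000000039)]]
tip [np.float64(150.30341463776188), np.float64(-0.10663602375952226), np.float64(-3.9581806156878128)] circle px [256.42196861 197.31294309] tip px [256.40202745 197.85444757]
```

View pics/v5.png

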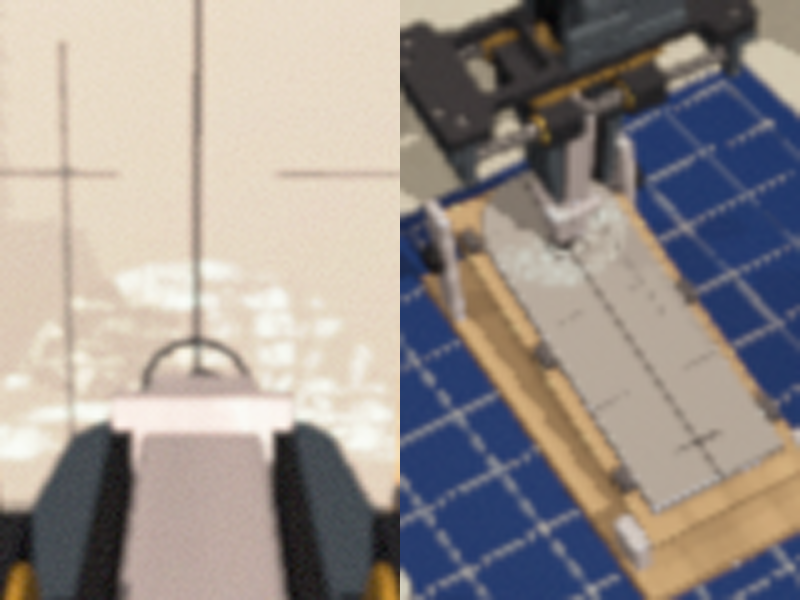

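The picture shows the circle's top edge at crop row 340, which puts its centre near row 390 (wrist row 197.5). The tip is predicted at row 197.9 and sits centred sideways. The collar is at the same wrist pixel as before the slide, so the presser hasn't slipped or tilted in the grip.

```bash
python3 - <<'E'
from bench import ctrl
from h import *
ctrl.sleep(.3);f0=np.load("touch.npz")["f0"];d=np.load("wing.npz");u,y,n,R=frame(d["S"],d["M"])
print((ctrl.current_contact_force()-f0)@n,np.abs(ctrl.current_dq()).max(),ctrl.current_t());ctrl.sign_off()
E
```

```text
3.6003404690635215 0.18320855112264792 22.2417
the job is handed in; nothing more can be done
```

I took the presser from the stand, set its tip on the seam at the pencil line, and slid it up to the circle in one force-corrected pass. I handed the job in at 22.2 s with the gripper still holding the presser there; the sign-off gives no verdict.

- **Tip position:** within about 1 mm of the circle's centre, by arm pose and wrist picture.
- **Force:** 3.2–4.9 N at every stop along the slide, and 3.6 N at the end, so the spring is about 4–5 mm in.
- **Squareness:** the slope used was 0.17 rad. Skin heights followed during the slide agree with it to about 0.01 rad.
- **Grip:** about 20 mm jaw width, and the collar sits at the same wrist pixel as before the slide, so the presser did not slip.

**One disagreement:** the skin was about 4 mm lower than I had triangulated from the cameras. I corrected for that by force during the slide.

**Not checked:** I did not measure at the end whether the jig or the other items had moved. The last pictures covered only the wing and jig, where nothing looked disturbed.

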